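Clamp a sleeve in the bench lever clamp and hold it

TASK

Slide the tall steel sleeve over the upright post of the bench clamp until it sits flat on its seat, and let go of it. Then flip the safety catch over to the side, away from the clamping arm, and pull the ball-ended lever towards the robot until the pad presses firmly on the sleeve; finish while still holding the lever pulled (it springs back). Leave the flat ring, jar and carton where they are.

Things in the scene. Friction and masses are not known exactly. Their poses are not given: they have to be found in the camera images.
- press: Bench clamp, fixed; origin on the table under the post axis; x from the post to the lever's pivot (away from the robot, within 20 degrees), y to the side with lever and catch, z up. White base plate: x -50 to 170, y -45 to 120, 12 mm thick. Two cheeks at x 105 to 145, y -28 to 28 mm, up to z 78. The seat round the post is a disc 60 mm across, its top at z 20 mm.
- post_top (a point): Centre of the top of the upright steel post: 20 mm diameter, 26 mm tall above its seat, its top 4 mm chamfered by 3 mm; top at z 46 mm above the table. The seated sleeve hides it (the sleeve is 10 mm taller).
- sleeve: Plain steel sleeve (tall thick-walled ring), 46 mm outside diameter, 23 mm bore, 36 mm high, 0.10 to 0.21 kg, standing on the table. Origin: centre of its underside; z along its axis. Seated, its underside is 20 mm above the table and its top 56 mm.
- knob (a point): Centre of the white ball (32 mm diameter) on the lever's 12 mm round shank. At rest at x 190, y 70, z 200 mm in the clamp's frame, the shank leaning away from the robot by 0.45 rad from upright. It moves on a circle of 150 mm radius about lever_pivot in the clamp's x-z plane; pressed, it is at x 28, y 70, z 180 mm.
- lever_pivot (a point): Point on the lever's hinge axis in line with the shank: clamp frame x 125, y 70, z 65 mm; the hinge axis runs along the clamp's y.
- pad (a point): Middle of the underside of the rubber pad (14 x 40 mm) under the end of the clamping arm (16 mm wide, at the clamp's y = 0), 125 mm from the hinge axis and rigid with the lever. At rest the arm stands raised, at clamp x 55 to 135 and up to z 185 mm, clear of the space above the post; pulled, the pad comes down flat on the seated sleeve's top.
- clamp_lever (a joint): Lever angle, rad: 0 at rest (at a stop), growing as the ball is pulled towards the robot (clamp's -x); about 1.15 when the pad meets the seated sleeve, stop at 1.25 without it. A spring returns it to 0: at the ball about 2 N at first, 8 N at the end. The upright catch blocks it after about 0.06 rad.
- catch (a joint): Catch angle in rad: about 0 to 0.1 at the start (upright, blocking the lever), growing as its tip is pushed towards the clamp's +y; stop at 1.4 (lying out to the side). Under 1 N at the tip moves it; past about 0.5 rad it falls over by its own weight and stays.
- catch_tip (a point): Centre of the top of the safety catch, an upright steel flag 8 mm thick (clamp's x), 14 mm wide (y), with a head 12 x 20 x 24 mm whose top is this point. It stands just in front of the lever's shank, hinged along the clamp's x at x 105, y 70, z 40 mm; the tip is 120 mm from the hinge (z 160 mm when upright).
- flat_ring: Bystander: flat steel ring, 60 mm outside, 36 mm bore, 10 mm high, lying on the table. Origin: centre of its underside.
- jar: Bystander: closed amber glass jar, 44 mm diameter, 55 mm high. Origin: centre of its underside.
- carton: Bystander: small closed carton 60 x 90 x 40 mm. Origin: centre of its underside.
Mind the look-alikes: they are no part of the job. What is shaped like the sleeve but black or green is not meant.

How it is judged:
On the way, in this order (a step that is already met when the one before it is completed fails the run):
1. the sleeve sits flat on the seat around the post, let go, with the catch still upright (horizontal distance between sleeve and post_top below 0.004 m and height (world z) of sleeve between 0.016 and 0.023 m and angle between sleeve's own z axis and vertical below 0.07 rad and contact force between the fingers and sleeve below 0.5 N and value of joint catch below 0.4 rad), for 0.2 s.
2. the catch is flipped over to the side while the lever is still at rest (value of joint catch above 1 rad and value of joint clamp_lever below 0.2 rad), for 0.2 s.
At the end, for the whole second after the job is handed in: Sleeve round the post (within 4 mm), upright, on its seat (within 3 mm), not touched by the fingers; catch over to the side (above 1.0 rad); robot holding the lever pulled (above 1.08 rad, over 1 N) so that the pad presses the sleeve with over 2 N, through the last second (horizontal distance between sleeve and post_top below 0.004 m and height (world z) of sleeve between 0.016 and 0.023 m and angle between sleeve's own z axis and vertical below 0.07 rad and value of joint catch above 1 rad and value of joint clamp_lever above 1.08 rad and contact force between clamp_lever and sleeve above 2 N and contact force between any of the fingers, the arm and clamp_lever above 1 N and contact force between the fingers and sleeve below 0.5 N); the arm keeps its last pose, push and grip.
It fails at once if the lever is forced while the catch is upright (value of joint clamp_lever above 0.25 rad and value of joint catch below 0.15 rad).
It fails at once if the flat ring is displaced or tipped (distance of flat_ring from where it was at the start of the episode above 0.03 m or angle between flat_ring's own z axis and vertical above 0.4 rad).
It fails at once if the jar is displaced or tipped (distance of jar from where it was at the start of the episode above 0.03 m or angle between jar's own z axis and vertical above 0.4 rad).
It fails at once if the carton is displaced or tipped (distance of carton from where it was at the start of the episode above 0.03 m or angle between carton's own z axis and vertical above 0.4 rad).
It also fails if it takes over 72 s, if anything falls off the work surface, if the arm or the gripper's body presses on something with over 40 N, if the wrist force passes 120 N, or if a joint passes its speed limit or range.

ROBOT

A 7-joint arm with a two-finger parallel gripper is mounted at the origin on the work surface. World frame = base frame: x ahead of the robot, y to its left, z up, the work surface at z = 0. Lengths are in m, angles in rad, forces in N, time in s.
With the tool pointing down it reaches from about 0.4 to 0.85 m from the base axis. Payload 10.4 kg.
Tool frame: the origin (TCP) lies at the very end of the fingers, on their centre line; the grasp point (between the pads) lies behind it (manip.grip_point_offset is the y of the grasp point in the tool frame, in m); y points along the fingers, z is the direction in which the jaws open and shut, and the axes are right-handed (so a half turn about y gives the same grasp; the last joint's range is limited). The gripper opens to 85 mm and grips with 20 to 120 N. Pads are 22 mm wide; open, the fingers measure 114 mm over their backs; the gripper's body (76 mm by 85 mm) begins 54 mm behind the grasp point. The pads swing forward as they close: fully open they stand 13 mm farther back than shut.
Start: joints at [1.209, 0.332, -0.065, 1.46, 0.022, 1.35, -0.088], TCP at [0.208, -0.589, 0.231] pointing down, gripper open.
Joint ranges: [-2.6, 2.6], [-0.5, 2.12], [-1.47, 1.34], [0.16, 2.42], [-1.27, 4.41], [0.06, 2.06], [-2.6, 2.6]. Speed limits (rad/s): [2.22, 2.22, 2.79, 2.79, 3.14, 3.14, 3.14].

INTERFACE

Orientations are given as a 3x3 rotation matrix whose columns are the frame's x, y, z axes.
In Python, from station import manip gives the robot as it stands.
- The arm moves only by the shell command python3 -m creep 'ROWS' [FORCE]. ROWS is JSON, a list of rows, each a list of 3 entries, a list of its own where there are three numbers: the shift along the tool's x, y, z in cm, then the turn about the tool's y in rad, then the finger opening in cm, from 0 to 8.54. A call has 1 to 5 rows; each row shifts and turns the pose as measured when the row begins, along the tool's axes as they then stand; what a row does not reach is not made up. A row lasts 1/12 s, in which the tool goes at most 41.7 mm and 7.16 degrees, less where a joint would pass 70% of its speed; a pose out of reach is approached as far as the arm can. A call is refused whole if a number of a shift passes 4.17 or a number of a turn 0.125, either way. A call with a gripper value outside its range is refused whole. The fingers move at their own pace and stop on an object; FORCE is the grip in N (left out, the last holds). Time passes only in rows, so rows that do not move let the fingers close. It gives the time, the measured TCP pose, the force and the opening at its end, in the units of the state.
- manip.get_obs(): the state, without advancing time (a new reading comes with each control period).
- manip.snapshot(name): name is "side" or "top" or "wrist"; returns (picture, depth): 384x512x3 uint8, blue, green, red; 384x512 float32, m along the optical axis (not along the pixel's ray), 0 where there is no reading.
- manip.camera_params(name): a dict with "camera_matrix" (3x3 intrinsics, pixels), "position" and "orientation" of the camera in the world. Camera axes: x right, y up, looking along -z (the intrinsics and any distortion apply to the point x, -y, -z); pixel columns grow to the right and rows downward; lengths in m; the calibration is good to about 2 mm. A picture is of the moment at which its call begins: read the wrist's pose just before it. camera_params takes no time and is no camera call; for the wrist camera it gives the pose at the moment of the call.
- manip.job_done(): hands the job in, once; it reports no verdict.
Trained networks look in the newest picture that a camera, given by its name, has taken for a name from the list of things; names that differ only in an ending like _2 or _b are one class to them, and where a whole thing is asked for, a point or a joint stands for the part that bears it (a point fixed in the world has none). Each returns a list of dicts, best first, with "conf" (0 to 1); they miss things now and then, are a little off and sometimes report something else, mostly with a low value. They report only what shows in the picture. A call takes as long as a camera call. They do not tell look-alikes from the thing itself.
- manip.outline_of(camera, thing): "region" (384x512 bool, what is visible of it) and "rect" ([left, top, right, bottom] in pixels, round what is visible of it).
The state is a dict: "time_s": time; "joint_positions": joint angles; "joint_vel": joint speeds; "joint_efforts": joint torques, N m; "position": TCP position; "orientation": TCP orientation; "contact_force": force on the tool from outside, world axes, zero at the start; "torque": the same for the moment, N m; "finger_gap": opening from 0.0 (shut) to 1.0 (fully open).
Only numpy, scipy, OpenCV 4.12 (cv2) and the standard library are available. Lean on these libraries where they do the work, as an engineer would, in place of code of your own. Each camera call takes 0.05 s, during which the arm holds its last target. There are 200 camera calls.

## Working session

There is one attempt and no reset: what is moved stays moved. The work goes in short steps, Python scripts to look and compute and a shell command to move; the robot and the scene stay as the last step left them, time stands still between calls to the robot, and variables do not carry over. Pictures are saved under pics/ and viewed, about 8 in all and at most 12, crops included, and the job is handed in when it is done.

```bash
mkdir -p pics
cat > h.py <<'E'
import numpy as np, cv2
from station import manip
def pts(cam, d, mask=None):
    p=manip.camera_params(cam); K=np.array(p["camera_matrix"]); R=np.array(p["orientation"]); t=np.array(p["position"])
    v,u=np.nonzero((d>0) if mask is None else (mask&(d>0))); z=d[v,u]
    c=np.stack([(u-K[0,2])/K[0,0]*z,-(v-K[1,2])/K[1,1]*z,-z],1)
    return c@R.T+t,u,v
E
python3 - <<'E'
from h import *
o=manip.get_obs(); print(o["position"],np.round(o["orientation"],3),o["time_s"],manip.grip_point_offset)
im=[]
for c in("top","side"):
    b,d=manip.snapshot(c); im.append(b.copy())
    print(c,manip.camera_params(c))
    for n in("sleeve","press","knob","catch_tip","post_top","pad","flat_ring","jar","carton"):
        for r in manip.outline_of(c,n)[:4]:
            if r["conf"]<.2: continue
            P,u,v=pts(c,d,r["region"])
            if len(P)==0: continue
            print(c,n,round(r["conf"],2),np.round(r["rect"]),np.round(np.median(P,0),3),np.round(np.percentile(P,2,0),3),np.round(np.percentile(P,98,0),3),b[v,u].mean(0).round())
cv2.imwrite("pics/a.png",cv2.resize(im[0],(800,600))); cv2.imwrite("pics/b.png",cv2.resize(im[1],(800,600)))
E
```

```text
[ 0.20760673 -0.58910914  0.23049498] [[-0.943 -0.001  0.332]
 [-0.332  0.001 -0.943]
 [ 0.    -1.    -0.001]] 0.0 -0.0187
top {'camera_matrix': array([[362.32293905,   0.        , 252.5549565 ],
       [  0.        , 362.32293905, 196.1430699 ],
       [  0.        ,   0.        ,   1.        ]]), 'position': array([ 0.4096467 , -0.08482947,  0.92938421]), 'orientation': array([[-0.02659817,  0.9749247 , -0.22093975],
       [-0.99961542, -0.02767422, -0.00177576],
       [-0.00784557,  0.22080755,  0.97528584]])}
top sleeve 0.69 [325. 155. 341. 179.] [ 0.684 -0.294  0.034] [ 0.664 -0.315  0.003] [ 0.705 -0.275  0.038] [22. 20. 20.]
top sleeve 0.62 [299. 186. 321. 204.] [ 0.612 -0.227  0.035] [ 0.59  -0.249 -0.001] [ 0.634 -0.206  0.039] [174. 175. 164.]
top sleeve 0.58 [267. 203. 284. 222.] [ 0.573 -0.135  0.035] [ 0.552 -0.156  0.001] [ 0.592 -0.116  0.039] [ 56. 140.  28.]
top sleeve 0.4 [123. 165. 203. 293.] [0.504 0.133 0.013] [0.396 0.052 0.009] [0.622 0.211 0.209] [219. 219. 214.]
top press 0.56 [117. 169. 206. 293.] [0.505 0.133 0.013] [0.396 0.052 0.007] [0.627 0.214 0.209]
[... 1985 characters left out ...]
5. 260. 295. 322.] [0.544 0.177 0.11 ] [0.538 0.162 0.039] [0.55  0.184 0.16 ] [148. 150. 146.]
side post_top 0.7 [225. 214. 383. 358.] [0.521 0.161 0.012] [0.398 0.057 0.005] [0.625 0.217 0.204] [189. 191. 190.]
side pad 0.93 [225. 215. 314. 312.] [0.569 0.172 0.136] [0.512 0.085 0.065] [0.638 0.189 0.213] [144. 147. 143.]
side flat_ring 0.77 [304. 190. 330. 207.] [ 0.467 -0.26   0.008] [ 0.44  -0.292 -0.001] [ 0.494 -0.239  0.012] [154. 157. 152.]
side jar 0.66 [286. 158. 301. 182.] [ 0.529 -0.372  0.032] [ 0.508 -0.403  0.001] [ 0.548 -0.364  0.056] [129. 141. 152.]
side carton 0.71 [185. 200. 220. 241.] [ 0.739 -0.127  0.038] [ 0.704 -0.197  0.001] [ 0.78  -0.103  0.042] [ 95. 127. 153.]
```

Run:
```python
from h import *
from scipy.optimize import least_squares
res={}
for c in("top","side"):
    b,d=manip.snapshot(c)
    P,u,v=pts(c,d)
    s=P[(np.hypot(P[:,0]-.612,P[:,1]+.227)<.035)&(P[:,2]>.03)&(P[:,2]<.045)]
    (x,y),r=cv2.minEnclosingCircle(s[:,:2].astype(np.float32)); print(c,"sleeve",len(s),x,y,r, s[:,:2].mean(0),np.median(s[:,2]))
    m=(P[:,0]>.36)&(P[:,0]<.66)&(P[:,1]>.02)&(P[:,1]<.25)
    Q=P[m]
    pl=Q[(Q[:,2]>.006)&(Q[:,2]<.016)]; print("plate",cv2.minAreaRect(pl[:,:2].astype(np.float32)))
    w=Q[(Q[:,2]>.036)&(Q[:,2]<.052)&(Q[:,0]<.50)]; print("post",len(w),w.mean(0),np.percentile(w,[2,98],axis=0))
    se=Q[(Q[:,2]>.017)&(Q[:,2]<.0235)&(Q[:,0]<.51)]; print("seat",len(se),cv2.minEnclosingCircle(se[:,:2].astype(np.float32)))
    hi=Q[Q[:,2]>.19]; print("knob top",hi.mean(0),len(hi))
    if c=="side": cv2.imwrite("pics/c.png",cv2.resize(b[130:380,150:420],None,fx=2.3,fy=2.3,interpolation=cv2.INTER_CUBIC))
```

```text
top sleeve 196 0.6122761368751526 -0.2275920957326889 0.02303292602300644 [ 0.61213678 -0.2270597 ] 0.035578692852284266
plate ((0.504181981086731, 0.14901185035705566), (0.22770385444164276, 0.1958366483449936), 4.946865558624268)
post 56 [0.44485882 0.08971926 0.04465935] [[0.4359033  0.08163704 0.03807271]
 [0.4525297  0.09790833 0.04931965]]
seat 403 ((0.43168359994888306, 0.12754933536052704), 0.07535102218389511)
knob top [0.62616281 0.17348768 0.21029967] 191
side sleeve 148 0.6119051575660706 -0.22735512256622314 0.02408338338136673 [ 0.61253418 -0.22565537] 0.03484754740571655
plate ((0.5022642612457275, 0.1317843645811081), (0.21950946748256683, 0.16894789040088654), 4.914846897125244)
post 90 [0.44599297 0.09214068 0.04247479] [[0.436494   0.0824905  0.03620957]
 [0.45473177 0.09910178 0.04655624]]
seat 450 ((0.4314587414264679, 0.12622249126434326), 0.07020540535449982)
knob top [0.62803071 0.18267567 0.2059148 ] 330
```

View pics/c.png

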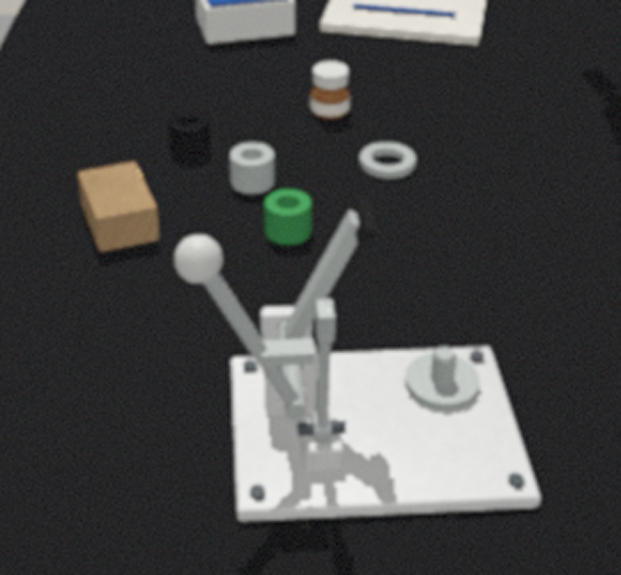

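View pics/a.png

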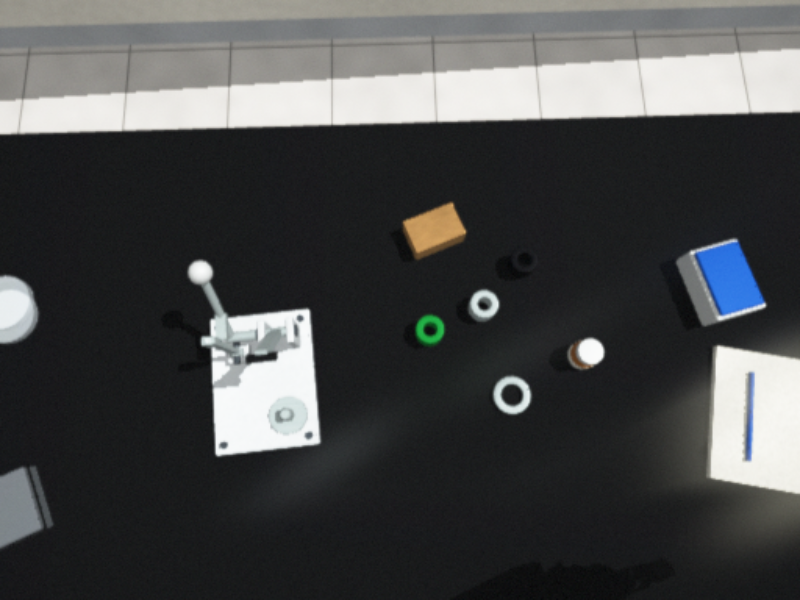

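The light grey sleeve is at (0.612, -0.227), between the green look-alike (crop ~288,215) and the black one (190,140). The post is at about (0.4455, 0.0895) with clamp yaw about +0.086 rad. I'll move above the sleeve.

```bash
cat >> h.py <<'E'
def go(x,y,z,yaw=None):
    "print tool-frame shift (cm) to world target, and turn so that tool z points at world angle yaw"
    o=manip.get_obs(); R=np.array(o["orientation"]); d=np.array([x,y,z])-o["position"]
    a=np.arctan2(R[1,2],R[0,2])
    print("t",round(float(o["time_s"]),2),"pos",np.round(o["position"],4),"zang",round(float(a),4),"gap",round(float(o["finger_gap"]),3),"F",np.round(o["contact_force"],1),"tilt",np.round(R[2],3))
    print("  shift cm",np.round(R.T@d*100,2), "turn",None if yaw is None else round(float((a-yaw+np.pi)%(2*np.pi)-np.pi),4))
def C(x,y):
    c,s=np.cos(.086),np.sin(.086); return .4455+c*x-s*y,.0895+s*x+c*y
E
python3 -m creep '[[[-3.6,0,-1.5],0,7],[[-3.6,0,-1.5],0,7],[[-3.6,0,-1.5],0,7],[[-3.6,0,-1.5],0,7],[[-3.6,0,-1.5],0,7]]' 30
python3 -m creep '[[[-3.6,0,-1.5],0,7],[[-3.6,0,-1.5],0,7],[[-3.6,0,-1.5],0,7],[[-3.6,0,-1.5],0,7],[[-3.6,0,-1.5],0,7]]'
python3 -c "
from h import *
go(.6122,-.2274,.15,-1.485)"
```

```text
time_s: 1.52
position: [0.3477, -0.4624, 0.2301]
orientation: [[-0.949, -0.004, 0.314], [-0.314, -0.003, -0.949], [0.005, -1.0, 0.002]]
contact_force: [0.8, -1.0, 0.3]
finger_gap: 0.815
time_s: 1.93
position: [0.5008, -0.3277, 0.2304]
orientation: [[-0.95, -0.003, 0.313], [-0.313, -0.006, -0.95], [0.004, -1.0, 0.005]]
contact_force: [0.1, -0.3, 0.8]
finger_gap: 0.821
t 1.93 pos [ 0.5008 -0.3277  0.2304] zang -1.2529 gap 0.821 F [ 0.1 -0.3  0.8] tilt [ 0.004 -1.     0.005]
  shift cm [-13.75   7.95  -6.09] turn 0.2321
```

```bash
python3 -m creep '[[[-3.4,0,-1.5],0,7],[[-3.4,0.5,-1.5],0,7],[[-3.4,0.5,-1.5],0,7],[[-2.5,0.5,-1.2],0,7],[[0,0,0],0.1,7]]'
python3 -m creep '[[[0,2,0],0.1,7],[[0,2,0],0.06,7],[[0,1,0],0,7],[[0,0,0],0,7]]'
python3 - <<'E'
from h import *
go(.6122,-.2274,.10,-1.485)
b,d=manip.snapshot("wrist"); P,u,v=pts("wrist",d)
s=P[(np.hypot(P[:,0]-.612,P[:,1]+.227)<.035)&(P[:,2]>.03)&(P[:,2]<.045)]
print(len(s),cv2.minEnclosingCircle(s[:,:2].astype(np.float32)),s.mean(0))
cv2.imwrite("pics/d.png",b)
E
```

```text
time_s: 2.35
position: [0.6137, -0.2194, 0.2146]
orientation: [[-0.974, 0.001, 0.227], [-0.227, -0.002, -0.974], [-0.001, -1.0, 0.002]]
contact_force: [0.5, 0.9, -0.4]
finger_gap: 0.82
time_s: 2.68
position: [0.6167, -0.2151, 0.163]
orientation: [[-0.998, 0.003, 0.065], [-0.065, -0.001, -0.998], [-0.003, -1.0, 0.001]]
contact_force: [-0.4, 0.1, -0.1]
finger_gap: 0.823
t 2.68 pos [ 0.6167 -0.2151  0.163 ] zang -1.5061 gap 0.823 F [-0.4  0.1 -0.1] tilt [-0.003 -1.     0.001]
  shift cm [0.55 6.3  1.19] turn -0.0211
1117 ((0.6152677536010742, -0.22963523864746094), 0.02302037924528122) [ 0.61610722 -0.22920403  0.03614567]
```

View pics/d.png

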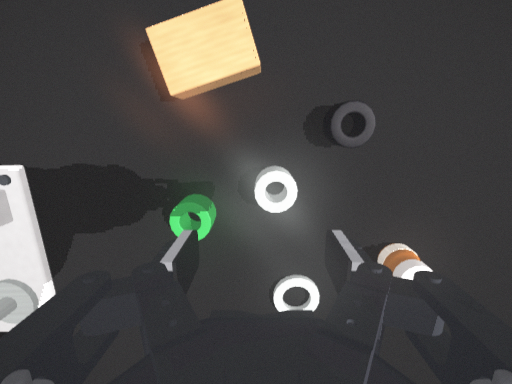

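The wrist view shows the sleeve at (276,189), the green one at (193,217) and the ring at (296,296). The jaws straddle the sleeve's lateral position with free space around. I'll descend in steps.

```bash
python3 -m creep '[[[0.3,2,1.35],-0.02,7],[[0,2,0],0,7],[[0,2,0],0,7],[[0,0,0],0,7],[[0,0,0],0,7]]'
python3 - <<'E'
from h import *
b,d=manip.snapshot("wrist"); P,u,v=pts("wrist",d)
s=P[(np.hypot(P[:,0]-.614,P[:,1]+.228)<.035)&(P[:,2]>.03)&(P[:,2]<.045)]
print(len(s),cv2.minEnclosingCircle(s[:,:2].astype(np.float32)),s.mean(0))
go(.614,-.2285,.0085,-1.485)
E
```

```text
time_s: 3.15
position: [0.6176, -0.2326, 0.1096]
orientation: [[-0.996, 0.012, 0.092], [-0.092, -0.005, -0.996], [-0.012, -1.0, 0.006]]
contact_force: [-0.0, 0.2, 0.9]
finger_gap: 0.822
1645 ((0.614952802658081, -0.22934827208518982), 0.022877821698784828) [ 0.61560406 -0.22929181  0.03509298]
t 3.2 pos [ 0.6174 -0.2328  0.1095] zang -1.4787 gap 0.819 F [-0.7 -0.5 -0.3] tilt [-0.011 -1.     0.006]
  shift cm [ 0.41 10.09 -0.52] turn 0.0063
```

```bash
python3 -m creep '[[[0.35,2,-0.4],0,7],[[0,2.5,0],0,7],[[0,2.5,0],0,7],[[0,2,0],0,7],[[0,0,0],0,7]]'
python3 -c "
from h import *
go(.6147,-.229,.0085,-1.485)"
```

```text
time_s: 3.62
position: [0.6211, -0.2321, 0.0287]
orientation: [[-0.995, 0.027, 0.094], [-0.094, -0.01, -0.996], [-0.026, -1.0, 0.013]]
contact_force: [-1.1, 0.8, -0.8]
finger_gap: 0.818
t 3.62 pos [ 0.6211 -0.2321  0.0287] zang -1.4769 gap 0.818 F [-1.1  0.8 -0.8] tilt [-0.026 -1.     0.013]
  shift cm [ 0.66  1.99 -0.4 ] turn 0.0081
```

```bash
python3 -m creep '[[[0.65,0.4,-0.4],0.01,7],[[0,0.5,0],0,7],[[0,0.5,0],0,7],[[0,0.3,0],0,7],[[0,0,0],0,7]]'
python3 -c "
from h import *
go(.6147,-.229,.0085,-1.485)"
```

```text
time_s: 4.03
position: [0.6195, -0.2305, 0.0192]
orientation: [[-0.996, 0.036, 0.085], [-0.086, -0.014, -0.996], [-0.035, -0.999, 0.017]]
contact_force: [0.2, -0.3, 0.0]
finger_gap: 0.818
t 4.03 pos [ 0.6195 -0.2305  0.0192] zang -1.4855 gap 0.818 F [ 0.2 -0.3  0. ] tilt [-0.035 -0.999  0.017]
  shift cm [ 0.5   1.05 -0.21] turn -0.0005
```

```bash
python3 -m creep '[[[0.35,0.5,-0.1],0,7],[[0.25,0.5,-0.1],0,7],[[0.15,0.4,0],0,7]]'
python3 -m creep '[[[0,0,0],0,7],[[0,0,0],0,7]]'
python3 -c "
from h import *
go(.6147,-.229,.0085,-1.485)"
```

```text
time_s: 4.28
position: [0.6141, -0.2299, 0.0065]
orientation: [[-0.996, 0.04, 0.085], [-0.086, -0.015, -0.996], [-0.039, -0.999, 0.018]]
contact_force: [0.6, -0.3, -1.1]
finger_gap: 0.821
time_s: 4.45
position: [0.6129, -0.2299, 0.0052]
orientation: [[-0.996, 0.038, 0.085], [-0.086, -0.014, -0.996], [-0.037, -0.999, 0.018]]
contact_force: [-0.5, 0.4, -0.3]
finger_gap: 0.818
t 4.45 pos [ 0.6129 -0.2299  0.0052] zang -1.4854 gap 0.818 F [-0.5  0.4 -0.3] tilt [-0.037 -0.999  0.018]
  shift cm [-0.2  -0.33 -0.07] turn -0.0004
```

```bash
python3 -m creep '[[[-0.2,-0.4,-0.05],0,7],[[0,0,0],0,4.2],[[0,0,0],0,4.2],[[0,0,0],0,4.2],[[0,0,0],0,4.2]]' 40
python3 -m creep '[[[0,0,0],0,4.2],[[0,0,0],0,4.2]]'
python3 -c "
from h import *
go(.6147,-.229,.0085,-1.485)"
```

```text
time_s: 4.87
position: [0.6152, -0.2291, 0.0102]
orientation: [[-0.996, 0.039, 0.085], [-0.086, -0.015, -0.996], [-0.037, -0.999, 0.018]]
contact_force: [-0.2, -0.7, -1.8]
finger_gap: 0.517
time_s: 5.03
position: [0.6152, -0.2291, 0.0101]
orientation: [[-0.996, 0.039, 0.085], [-0.086, -0.015, -0.996], [-0.037, -0.999, 0.018]]
contact_force: [-0.7, -0.5, -0.2]
finger_gap: 0.514
t 5.03 pos [ 0.6152 -0.2291  0.0101] zang -1.4852 gap 0.514 F [-0.7 -0.5 -0.2] tilt [-0.037 -0.999  0.018]
  shift cm [ 0.05  0.16 -0.02] turn -0.0002
```

```bash
python3 -m creep '[[[0,0,0],0,3.5],[[0,-2,0],0,3.5],[[0,-3,0],0,3.5],[[0,-3,0],0,3.5],[[0,-2,0],0,3.5]]' 50
python3 -m creep '[[[0,0,0],0,3.5]]'
python3 - <<'E'
from h import *
go(.44,-.06,.13,-1.485)
b,d=manip.snapshot("side"); 
for r in manip.outline_of("side","sleeve"):
  P,u,v=pts("side",d,r["region"]); print(r["conf"],np.median(P,0),b[v,u].mean(0))
E
```

```text
time_s: 5.45
position: [0.6067, -0.2261, 0.1057]
orientation: [[-0.996, 0.026, 0.086], [-0.086, -0.01, -0.996], [-0.025, -1.0, 0.012]]
contact_force: [0.6, -1.0, -0.9]
finger_gap: 0.513
time_s: 5.53
position: [0.6086, -0.2266, 0.11]
orientation: [[-0.996, 0.031, 0.086], [-0.086, -0.012, -0.996], [-0.03, -0.999, 0.014]]
contact_force: [1.4, 0.3, -1.5]
finger_gap: 0.518
t 5.53 pos [ 0.6086 -0.2266  0.11  ] zang -1.4847 gap 0.518 F [ 1.4  0.3 -1.5] tilt [-0.03  -0.999  0.014]
  shift cm [ 15.29  -2.72 -18.02] turn 0.0003
0.81 [ 0.68482671 -0.28508198  0.02588244] [28.47352941 26.84705882 26.73823529]
0.59 [ 0.60032597 -0.2117985   0.11579028] [121.70135747 123.80542986 119.85520362]
0.58 [ 0.57374945 -0.12545009  0.02612327] [ 60.41527446 107.64916468  47.3150358 ]
```

```bash
python3 -m creep '[[[2.5,-0.4,-2.9],0,3.5],[[2.5,-0.4,-2.9],0,3.5],[[2.5,-0.4,-2.9],0,3.5],[[2.5,-0.4,-2.9],0,3.5],[[2.5,-0.4,-2.9],0,3.5]]'
python3 -m creep '[[[1.2,0,-1.2],0,3.5],[[0,0,0],0,3.5]]'
python3 -c "
from h import *
go(.4455,.0895,.10,-1.485)"
```

```text
time_s: 6.05
position: [0.4622, -0.0928, 0.1086]
orientation: [[-0.997, 0.013, 0.077], [-0.077, -0.007, -0.997], [-0.012, -1.0, 0.007]]
contact_force: [0.8, 1.6, -0.8]
finger_gap: 0.517
time_s: 6.22
position: [0.4418, -0.0763, 0.1047]
orientation: [[-0.997, 0.005, 0.083], [-0.083, -0.005, -0.997], [-0.004, -1.0, 0.006]]
contact_force: [0.6, -1.0, -2.5]
finger_gap: 0.512
t 6.22 pos [ 0.4418 -0.0763  0.1047] zang -1.4882 gap 0.512 F [ 0.6 -1.  -2.5] tilt [-0.004 -1.     0.006]
  shift cm [ -1.74   0.38 -16.49] turn -0.0032
```

```bash
python3 -m creep '[[[-0.5,0,-2.5],0,3.5],[[-0.5,0,-2.5],0,3.5],[[0,0,0],0,3.5],[[0,0,0],0,3.5]]'
cat > m.py <<'E'
from h import *
o=manip.get_obs(); R=np.array(o["orientation"]); p=o["position"]
ex=.4455,.0895
print("tcp",np.round(p,4))
for c in("top","side","wrist"):
    b,d=manip.snapshot(c); P,u,v=pts(c,d)
    h=np.hypot(P[:,0]-ex[0],P[:,1]-ex[1])
    w=P[(h<.02)&(P[:,2]>.042)&(P[:,2]<.052)]
    q=P[(h<.036)&(P[:,2]>.0165)&(P[:,2]<.024)]
    if len(w)>10: print(c,"post",len(w),np.round(w.mean(0),4),np.round(cv2.minEnclosingCircle(w[:,:2].astype(np.float32))[0],4))
    if len(q)>20:
        (x,y),r=cv2.minEnclosingCircle(q[:,:2].astype(np.float32)); print(c,"seat",len(q),x,y,r)
    zt=p[2]-.0101+.036
    s=P[(np.hypot(P[:,0]-p[0],P[:,1]-p[1])<.03)&(abs(P[:,2]-zt)<.005)]
    if len(s)>10: print(c,"sleeve top",len(s),cv2.minEnclosingCircle(s[:,:2].astype(np.float32)),s.mean(0))
    cv2.imwrite(f"pics/m_{c}.png",b)
E
python3 m.py
```

```text
time_s: 6.55
position: [0.4441, -0.0248, 0.0992]
orientation: [[-0.997, -0.003, 0.081], [-0.081, -0.005, -0.997], [0.003, -1.0, 0.005]]
contact_force: [0.3, -0.7, -1.9]
finger_gap: 0.517
tcp [ 0.4441 -0.0248  0.0992]
side post 57 [0.4461 0.091  0.0446] [0.4466 0.0901]
side seat 470 0.44512632489204407 0.08894180506467819 0.03164200112223625
side sleeve top 105 ((0.44484788179397583, -0.024088922888040543), 0.029149511829018593) [ 0.45502655 -0.02460415  0.12357521]
wrist post 462 [0.4481 0.0874 0.0449] [0.4472 0.0887]
wrist seat 3016 0.4469735622406006 0.08850377798080444 0.030469564720988274
wrist sleeve top 5369 ((0.4500611126422882, -0.024355940520763397), 0.02821609005331993) [ 0.44670399 -0.02475824  0.1248801 ]
```

View pics/m_wrist.png

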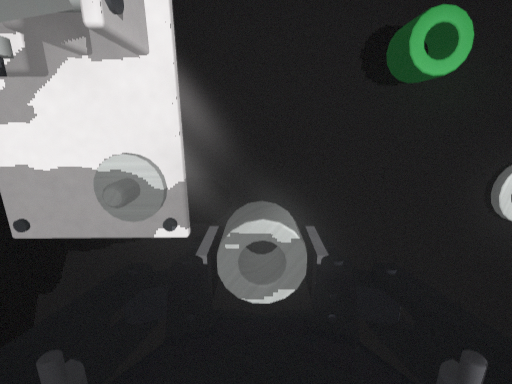

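```bash
cat > s.py <<'E'
from h import *
from scipy.optimize import minimize
o=manip.get_obs(); R=np.array(o["orientation"]); p=o["position"]
b,d=manip.snapshot("wrist"); P,u,v=pts("wrist",d)
n=-R[:,1]
L=(P-p)@R   # tool coords
k=(abs(L[:,0])<.04)&(abs(L[:,2])<.0222)&(abs(L[:,1]+.026)<.006)
y0=np.median(L[k,1]); print("top y",y0)
k&=abs(L[:,1]-y0)<.003
Q=L[k][:,[0,2]]
# maximise points inside annulus 11.5..23
f=lambda c:-np.sum(((r:=np.hypot(*(Q-c).T))>.0115)&(r<.023))+ 20*np.sum(r<.0112)
g=[(f(np.array([a,e])),a,e) for a in np.arange(-.008,.0081,.0005) for e in np.arange(-.003,.0031,.0005)]
m=min(g)[0]; best=np.array([x[1:] for x in g if x[0]<m*.995]).mean(0)
print(len(Q),m,"sleeve centre in tool x,z",best, "x range",np.percentile(Q[:,0],[1,99]))
print("world top centre",p+R@np.array([best[0],y0,best[1]]),"bottom",p+R@np.array([best[0],y0+.036,best[1]]))
E
python3 s.py
```

```text
top y -0.02556387769214306
4814 -4416 sleeve centre in tool x,z [-0.001  -0.0005] x range [-0.02244728  0.01997532]
world top centre [ 0.44535261 -0.02499043  0.1252241 ] bottom [ 0.44528278 -0.02517951  0.08922467]
```

```bash
python3 -m creep '[[[-0.8,0,-2.6],0,3.5],[[-0.8,0,-2.6],0,3.5],[[-0.8,0,-2.6],0,3.5],[[-0.5,0,-2.4],0,3.5],[[0,0,0],0,3.5]]'
python3 -m creep '[[[0,0,0],0,3.5]]'
python3 -c "
from h import *
go(.4466,.089,.070,-1.485)"
```

```text
time_s: 7.17
position: [0.4675, 0.0756, 0.0985]
orientation: [[-0.998, -0.002, 0.066], [-0.066, -0.006, -0.998], [0.002, -1.0, 0.006]]
contact_force: [-0.2, 0.4, -0.7]
finger_gap: 0.514
time_s: 7.25
position: [0.4677, 0.0755, 0.0982]
orientation: [[-0.998, -0.002, 0.066], [-0.066, -0.006, -0.998], [0.002, -1.0, 0.006]]
contact_force: [-0.8, -0.8, -1.3]
finger_gap: 0.514
t 7.25 pos [0.4677 0.0755 0.0982] zang -1.5045 gap 0.514 F [-0.8 -0.8 -1.3] tilt [ 0.002 -1.     0.006]
  shift cm [ 2.01  2.82 -1.5 ] turn -0.0195
```

```bash
python3 -m creep '[[[1.0,0.6,-0.7],-0.02,3.5],[[0.8,0.7,-0.6],0,3.5],[[0.2,0.5,-0.2],0,3.5],[[0,0,0],0,3.5],[[0,0,0],0,3.5]]'
python3 -c "
from h import *
go(.4466,.089,.062,-1.485)"; python3 s.py
```

```text
time_s: 7.67
position: [0.4462, 0.0848, 0.0785]
orientation: [[-0.997, -0.002, 0.08], [-0.08, -0.007, -0.997], [0.003, -1.0, 0.007]]
contact_force: [0.3, 0.4, -1.7]
finger_gap: 0.512
t 7.67 pos [0.4462 0.0848 0.0785] zang -1.4908 gap 0.512 F [ 0.3  0.4 -1.7] tilt [ 0.003 -1.     0.007]
  shift cm [-0.08  1.65 -0.43] turn -0.0058
top y -0.02531664318685225
4793 -4419 sleeve centre in tool x,z [-0.001  -0.0005] x range [-0.02246511  0.02032205]
world top centre [0.44723082 0.08555325 0.10382781] bottom [0.44715281 0.08529782 0.0678288 ]
```

```bash
python3 -m creep '[[[-0.1,0.4,-0.45],-0.005,3.5],[[0,0.5,0],0,3.5],[[0,0.4,0],0,3.5],[[0,0.2,0],0,3.5],[[0,0,0],0,3.5]]'
python3 -c "
from h import *
go(.4466,.089,.0535,-1.485)"
```

```text
time_s: 8.13
position: [0.4484, 0.0885, 0.0624]
orientation: [[-0.997, -0.001, 0.083], [-0.083, -0.007, -0.997], [0.001, -1.0, 0.007]]
contact_force: [-0.1, 0.1, -2.8]
finger_gap: 0.513
t 8.13 pos [0.4484 0.0885 0.0624] zang -1.488 gap 0.513 F [-0.1  0.1 -2.8] tilt [ 0.001 -1.     0.007]
  shift cm [ 0.17  0.89 -0.07] turn -0.003
```

```bash
python3 -m creep '[[[0.2,0.3,-0.05],0,3.5],[[0.05,0.4,0],0,3.5],[[0.05,0.3,0],0,3.5],[[0.05,0.3,0],0,3.5]]'
python3 -c "
from h import *
go(.4466,.089,.0305,-1.485)"
```

```text
time_s: 8.47
position: [0.4457, 0.0887, 0.0489]
orientation: [[-0.997, 0.001, 0.082], [-0.082, -0.007, -0.997], [-0.001, -1.0, 0.007]]
contact_force: [2.5, -0.3, 0.1]
finger_gap: 0.518
t 8.47 pos [0.4457 0.0887 0.0489] zang -1.4882 gap 0.518 F [ 2.5 -0.3  0.1] tilt [-0.001 -1.     0.007]
  shift cm [-0.1   1.84 -0.03] turn -0.0032
```

```bash
python3 -m creep '[[[-0.05,0.4,0],0,3.5],[[0,0.4,0],0,3.5],[[0,0.4,0],0,3.5]]'
python3 -m creep '[[[0,0.3,0],0,3.5],[[0,0.2,0],0,3.5]]'
python3 -c "
from h import *
go(.4466,.089,.0305,-1.485)"
```

```text
time_s: 8.72
position: [0.4462, 0.0886, 0.036]
orientation: [[-0.997, 0.002, 0.082], [-0.082, -0.007, -0.997], [-0.001, -1.0, 0.007]]
contact_force: [-0.2, -0.2, -2.2]
finger_gap: 0.517
time_s: 8.88
position: [0.4456, 0.0885, 0.03]
orientation: [[-0.997, 0.0, 0.082], [-0.082, -0.007, -0.997], [0.001, -1.0, 0.007]]
contact_force: [-18.6, -3.1, 46.9]
finger_gap: 0.514
t 8.88 pos [0.4456 0.0885 0.03  ] zang -1.4883 gap 0.514 F [-18.6  -3.1  46.9] tilt [ 0.001 -1.     0.007]
  shift cm [-0.1  -0.05 -0.04] turn -0.0033
```

```bash
python3 -m creep '[[[0,-0.05,0],0,3.5],[[0,0,0],0,6.5],[[0,0,0],0,6.5],[[0,0,0],0,6.5],[[0,0,0],0,6.5]]'
python3 -m creep '[[[0,-0.5,0],0,6.5],[[0,-1.5,0],0,6.5],[[0,-2.5,0],0,6.5],[[0,-2.5,0],0,6.5],[[0,-2.5,0],0,6.5]]'
python3 - <<'E'
from h import *
go(*C(.02,-.06),.25,-1.485)
b,d=manip.snapshot("wrist"); P,u,v=pts("wrist",d)
q=P[(np.hypot(P[:,0]-.4466,P[:,1]-.0888)<.03)&(abs(P[:,2]-.056)<.004)]
print(len(q),q.mean(0),cv2.minEnclosingCircle(q[:,:2].astype(np.float32)),np.percentile(q[:,2],[2,98]))
cv2.imwrite("pics/e.png",b)
E
```

```text
time_s: 9.3
position: [0.4462, 0.0888, 0.0308]
orientation: [[-0.997, 0.001, 0.082], [-0.082, -0.007, -0.997], [-0.0, -1.0, 0.007]]
contact_force: [-0.8, -0.1, -0.2]
finger_gap: 0.767
time_s: 9.72
position: [0.4421, 0.0891, 0.1252]
orientation: [[-0.996, -0.01, 0.084], [-0.084, -0.007, -0.996], [0.011, -1.0, 0.006]]
contact_force: [0.9, -0.1, -1.2]
finger_gap: 0.76
t 9.72 pos [0.4421 0.0891 0.1252] zang -1.487 gap 0.76 F [ 0.9 -0.1 -1.2] tilt [ 0.011 -1.     0.006]
  shift cm [ -2.22 -12.47   6.06] turn -0.002
688 [0.44887876 0.09076715 0.05860243] ((0.44903209805488586, 0.09040968865156174), 0.02297568880021572) [0.05256209 0.05998437]
```

View pics/e.png

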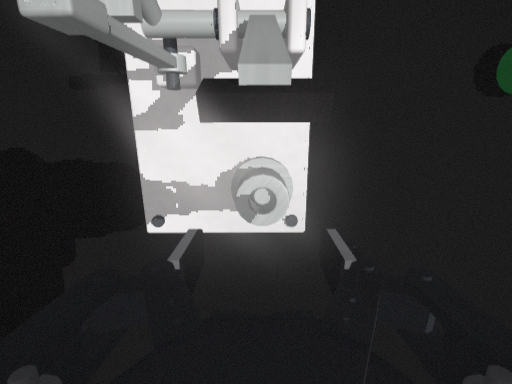

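```bash
python3 -m creep '[[[0,-1,0],0,6],[[0,0,0],0,6],[[0,0,0],0,6]]'
python3 - <<'E'
from h import *
go(*C(.1,.03),.25,-1.485)
for c in("wrist","side","top"):
    b,d=manip.snapshot(c); P,u,v=pts(c,d)
    q=P[(np.hypot(P[:,0]-.4466,P[:,1]-.0888)<.026)&(abs(P[:,2]-.056)<.010)]
    t=P[(np.hypot(P[:,0]-.4466,P[:,1]-.0888)>.04)&(abs(P[:,2]-.012)<.006)&(np.hypot(P[:,0]-.4466,P[:,1]-.0888)<.06)]
    if len(q)>10: print(c,len(q),np.median(q,0),cv2.minEnclosingCircle(q[:,:2].astype(np.float32)),"plate",np.median(t[:,2]))
    else: print(c,len(q))
    A=np.c_[q[:,:2]-q[:,:2].mean(0),np.ones(len(q))]
    if len(q)>10: print(np.linalg.lstsq(A,q[:,2],rcond=None)[0])
E
```

```text
time_s: 10.02
position: [0.4463, 0.0903, 0.1436]
orientation: [[-0.996, 0.002, 0.084], [-0.084, -0.006, -0.996], [-0.002, -1.0, 0.006]]
contact_force: [-1.1, 0.4, 0.0]
finger_gap: 0.701
t 10.02 pos [0.4463 0.0903 0.1436] zang -1.487 gap 0.701 F [-1.1  0.4  0. ] tilt [-0.002 -1.     0.006]
  shift cm [ -9.93 -10.64  -2.88] turn -0.002
wrist 1591 [0.44693698 0.08960812 0.05527444] ((0.4459260106086731, 0.08977095037698746), 0.023006990551948547) plate 0.011440759131011918
[-0.01192979  0.00012304  0.05463017]
side 374 [0.44432003 0.09309242 0.05414189] ((0.4441639184951782, 0.08942108601331711), 0.02421514317393303) plate 0.01119523593101246
[ 0.00529515 -0.0409457   0.05321101]
top 97 [0.43069114 0.08571491 0.05584874] ((0.4366043210029602, 0.08830618113279343), 0.020436236634850502) plate 0.012301464381736293
[-0.03850218  0.0343876   0.05534611]
```

```bash
python3 -m creep '[[[0,-2.8,0],0,3],[[0,-2.8,0],0,0],[[0,-2.8,0],0,0],[[0,-2.5,0],0,0],[[-2,0,-0.5],0,0]]'
python3 -m creep '[[[-2,0,-0.5],0,0],[[-2,0,-0.5],0,0],[[-2,0,-0.5],0,0],[[-1.5,0,-0.5],0,0],[[0,0,0],0,0]]'
python3 -c "
from h import *
go(*C(.097,.033),.20,-1.485)"
```

```text
time_s: 10.58
position: [0.4607, 0.0963, 0.2503]
orientation: [[-0.996, -0.012, 0.084], [-0.084, -0.008, -0.996], [0.013, -1.0, 0.007]]
contact_force: [1.1, 0.1, 1.0]
finger_gap: 0.004
time_s: 11.0
position: [0.5385, 0.1233, 0.2463]
orientation: [[-0.997, -0.014, 0.082], [-0.082, -0.008, -0.997], [0.015, -1.0, 0.007]]
contact_force: [-0.3, -0.2, 0.0]
finger_gap: 0.0
t 11.0 pos [0.5385 0.1233 0.2463] zang -1.4888 gap 0.0 F [-0.3 -0.2  0. ] tilt [ 0.015 -1.     0.007]
  shift cm [-0.2   4.62 -0.77] turn -0.0038
```

```bash
python3 -m creep '[[[0,1.5,-0.9],0,0],[[0,2,0],0,0],[[0,1.5,0],0,0],[[0,0.5,0],0,0],[[0,0,0],0,0]]'
python3 -c "
from h import *
go(*C(.096,.035),.14,-1.485)"
```

```text
time_s: 11.42
position: [0.535, 0.1321, 0.1846]
orientation: [[-0.996, -0.022, 0.083], [-0.083, -0.008, -0.997], [0.022, -1.0, 0.006]]
contact_force: [-0.3, -0.8, 0.3]
finger_gap: -0.002
t 11.42 pos [0.535  0.1321 0.1846] zang -1.4878 gap -0.002 F [-0.3 -0.8  0.3] tilt [ 0.022 -1.     0.006]
  shift cm [-0.42  4.46 -0.05] turn -0.0028
```

```bash
python3 -m creep '[[[-0.3,1.5,0],0,0],[[-0.1,1.5,0],0,0],[[0,1.2,0],0,0],[[0,0.3,0],0,0],[[0,0,0],0,0]]'
python3 - <<'E'
from h import *
go(*C(.097,.035),.14,-1.485)
b,d=manip.snapshot("side"); cv2.imwrite("pics/f.png",cv2.resize(b[130:380,150:420],None,fx=2.2,fy=2.2))
E
```

```text
time_s: 11.83
position: [0.538, 0.1314, 0.1398]
orientation: [[-0.996, -0.021, 0.082], [-0.082, -0.008, -0.997], [0.021, -1.0, 0.006]]
contact_force: [-0.7, -0.0, -0.3]
finger_gap: 0.003
t 11.83 pos [0.538  0.1314 0.1398] zang -1.4885 gap 0.003 F [-0.7 -0.  -0.3] tilt [ 0.021 -1.     0.006]
  shift cm [-0.12 -0.02 -0.12] turn -0.0035
```

View pics/f.png

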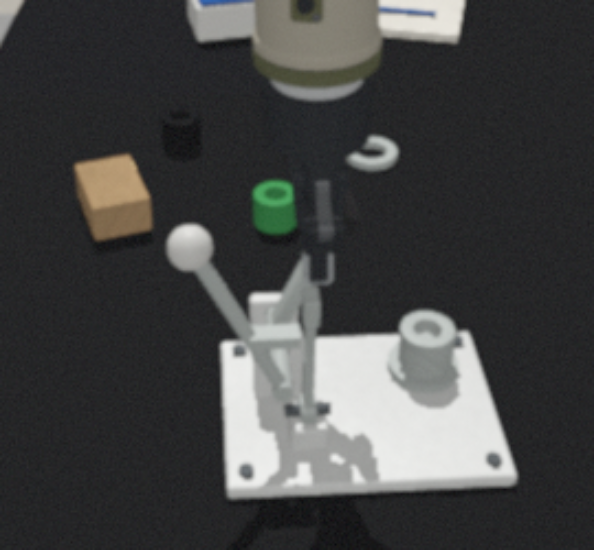

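The sleeve is seated at crop (428,345). The closed fingers (320,265) are on the inner side of the catch head (310,300), and I'll push it over towards clamp +y.

```bash
python3 -m creep '[[[0,0,-1.5],0,0],[[0,0,-1.5],0,0],[[0,0,-1.5],0,0],[[0,0,-1.5],0,0],[[0,0,-1.5],0,0]]'
python3 -c "
from h import *
go(*C(.095,.14),.135,-1.485)"
python3 -m creep '[[[0,0,-1.5],0,0],[[0,0,-1.5],0,0],[[0,0,0],0,0],[[0,0,0],0,0]]'
python3 - <<'E'
from h import *
go(*C(.097,.14),.135,-1.485)
b,d=manip.snapshot("side"); cv2.imwrite("pics/g.png",cv2.resize(b[130:380,150:420],None,fx=2.2,fy=2.2))
E
```

```text
time_s: 12.3
position: [0.535, 0.2044, 0.1444]
orientation: [[-0.997, -0.015, 0.074], [-0.074, -0.009, -0.997], [0.016, -1.0, 0.008]]
contact_force: [-0.5, 0.5, -0.2]
finger_gap: -0.0
t 12.3 pos [0.535  0.2044 0.1444] zang -1.4968 gap -0.0 F [-0.5  0.5 -0.2] tilt [ 0.016 -1.     0.008]
  shift cm [ 0.43  0.93 -3.33] turn -0.0118
time_s: 12.63
position: [0.5332, 0.24, 0.1488]
orientation: [[-0.997, -0.01, 0.078], [-0.078, -0.006, -0.997], [0.011, -1.0, 0.005]]
contact_force: [0.1, -1.0, -0.4]
finger_gap: 0.003
t 12.63 pos [0.5332 0.24   0.1488] zang -1.493 gap 0.003 F [ 0.1 -1.  -0.4] tilt [ 0.011 -1.     0.005]
  shift cm [0.31 1.38 0.24] turn -0.008
```

View pics/g.png

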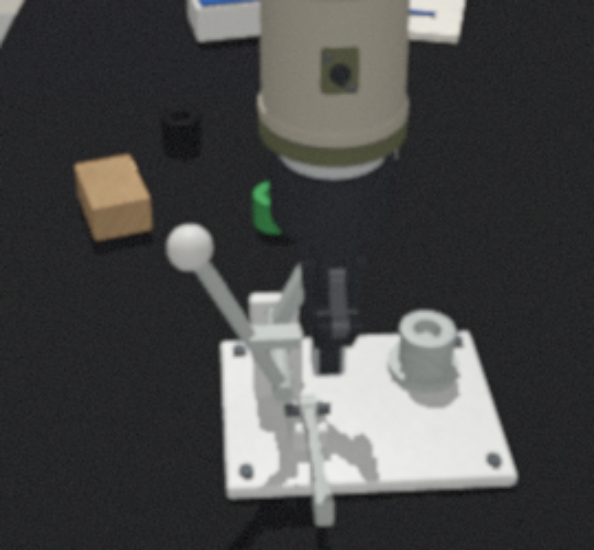

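The catch lies out to the side (tip at crop 322,515) and the lever is at rest. Next I'll go over the ball.

```bash
python3 -m creep '[[[0,-3,0],0,0],[[0,-3,0],0,0],[[0,-3,0],0,4],[[0,-3,0],0,6],[[-2,-1,1.5],0,6]]'
python3 -m creep '[[[-2,0,1.5],0,6],[[-2,0,1.3],0,6],[[-2,0,1],0,6],[[-1,0,0.5],0,6],[[0,0,0],0,6]]'
python3 - <<'E'
from h import *
go(*C(.19,.07),.181,-1.485)
b,d=manip.snapshot("side"); P,u,v=pts("side",d)
q=P[(np.hypot(P[:,0]-.629,P[:,1]-.1756)<.025)&(P[:,2]>.185)&(P[:,2]<.22)]
from scipy.optimize import least_squares
s=least_squares(lambda c:np.linalg.norm(q-c,axis=1)-.016,[.629,.1756,.2],loss="soft_l1",f_scale=.002); print("ball",s.x,len(q))
E
```

```text
time_s: 13.1
position: [0.5521, 0.2251, 0.283]
orientation: [[-0.997, -0.015, 0.08], [-0.079, -0.008, -0.997], [0.016, -1.0, 0.007]]
contact_force: [-1.0, 0.7, 0.0]
finger_gap: 0.417
time_s: 13.52
position: [0.6336, 0.1764, 0.2901]
orientation: [[-0.998, -0.004, 0.068], [-0.068, -0.01, -0.998], [0.005, -1.0, 0.01]]
contact_force: [-0.0, 0.3, -0.1]
finger_gap: 0.698
t 13.52 pos [0.6336 0.1764 0.2901] zang -1.5023 gap 0.698 F [-0.   0.3 -0.1] tilt [ 0.005 -1.     0.01 ]
  shift cm [ 0.44 10.91 -0.06] turn -0.0173
ball [0.62903395 0.17414355 0.19934827] 340
```

```bash
python3 -m creep '[[[0.5,2,0],-0.015,6],[[0,2,0.1],0,6],[[0,2,0],0,6],[[0,0,0],0,6],[[0,0,0],0,6]]'
python3 -c "
from h import *
go(.629,.175,.181,-1.485)"
```

```text
time_s: 13.98
position: [0.6244, 0.1756, 0.231]
orientation: [[-0.996, -0.002, 0.085], [-0.085, -0.009, -0.996], [0.003, -1.0, 0.008]]
contact_force: [0.6, -0.4, 0.7]
finger_gap: 0.703
t 13.98 pos [0.6244 0.1756 0.231 ] zang -1.4856 gap 0.703 F [ 0.6 -0.4  0.7] tilt [ 0.003 -1.     0.008]
  shift cm [-0.47  5.    0.06] turn -0.0006
```

```bash
python3 -m creep '[[[-0.3,1.5,0],0,6],[[0,1.5,0],0,6],[[0,1.2,0],0,6],[[0,0.5,0],0,6],[[0,0,0],0,6]]'
python3 -c "
from h import *
go(.629,.175,.181,-1.485)"
```

```text
time_s: 14.4
position: [0.628, 0.177, 0.185]
orientation: [[-0.996, 0.003, 0.086], [-0.086, -0.007, -0.996], [-0.002, -1.0, 0.007]]
contact_force: [-0.0, 0.5, 0.6]
finger_gap: 0.708
t 14.4 pos [0.628 0.177 0.185] zang -1.4845 gap 0.708 F [-0.   0.5  0.6] tilt [-0.002 -1.     0.007]
  shift cm [-0.08  0.4   0.21] turn 0.0005
```

```bash
python3 -m creep '[[[-0.1,0.4,0.2],0,6],[[0,0,0],0,2],[[0,0,0],0,2],[[0,0,0],0,2],[[0,0,0],0,2]]' 60
python3 -m creep '[[[0,0,0],0,2],[[0,0,0],0,2]]'
python3 -c "
from h import *
go(.629,.175,.181,-1.485)"
```

```text
time_s: 14.82
position: [0.6299, 0.1746, 0.1821]
orientation: [[-0.996, 0.004, 0.086], [-0.086, -0.007, -0.996], [-0.003, -1.0, 0.008]]
contact_force: [-1.2, 1.3, -3.1]
finger_gap: 0.342
time_s: 14.98
position: [0.6298, 0.1746, 0.1821]
orientation: [[-0.996, 0.004, 0.086], [-0.086, -0.007, -0.996], [-0.003, -1.0, 0.008]]
contact_force: [0.0, -1.4, -1.7]
finger_gap: 0.341
t 14.98 pos [0.6298 0.1746 0.1821] zang -1.4851 gap 0.341 F [ 0.  -1.4 -1.7] tilt [-0.003 -1.     0.008]
  shift cm [ 0.08  0.11 -0.05] turn -0.0001
```

```bash
cat > l.py <<'E'
from h import *
o=manip.get_obs(); R=np.array(o["orientation"]); g=o["position"]-R[:,1]*.0187
c,s=np.cos(.086),np.sin(.086); d=g-np.array([.4455,.0895,0]); x=c*d[0]+s*d[1]; y=-s*d[0]+c*d[1]
phi=np.arctan2(x-.125,g[2]-.065); print("t",o["time_s"],"ball clamp",np.round([x,y,g[2]],4),"r",np.hypot(x-.125,g[2]-.065),"lever",.45-phi,"F",np.round(o["contact_force"],1),"gap",o["finger_gap"])
for a in(.1,.2,.3,.4,.5): 
    q=np.array([C(.125+.15*np.sin(phi-a),.07)]).ravel(); w=np.array([*q,.065+.15*np.cos(phi-a)])+R[:,1]*.0187
    print(a,np.round(R.T@(w-o["position"])*100,2))
E
python3 -m creep '[[[1.65,-0.7,0],0,2],[[1.7,-0.5,0],0,2],[[1.8,-0.3,0],0,2]]'
python3 l.py
```

```text
time_s: 15.23
position: [0.5816, 0.1705, 0.1965]
orientation: [[-0.996, 0.01, 0.084], [-0.084, -0.004, -0.996], [-0.009, -1.0, 0.005]]
contact_force: [5.9, 0.5, -4.8]
finger_gap: 0.341
t 15.2333 ball clamp [0.1424 0.0691 0.2152] r 0.15122320080533472 lever 0.3344950361494614 F [ 5.9  0.5 -4.8] gap 0.3407366936657539
0.1 [ 1.51  0.01 -0.09]
0.2 [ 3.01  0.05 -0.08]
0.3 [ 4.5   0.23 -0.08]
0.4 [ 5.96  0.57 -0.08]
0.5 [ 7.38  1.05 -0.08]
```

```bash
python3 -m creep '[[[1.7,0,0],0,2],[[1.8,0.1,0],0,2],[[1.8,0.3,0],0,2],[[1.7,0.4,0],0,2]]'
python3 l.py
```

```text
time_s: 15.57
position: [0.5159, 0.1653, 0.1919]
orientation: [[-0.996, 0.028, 0.081], [-0.081, 0.0, -0.997], [-0.028, -1.0, 0.002]]
contact_force: [-4.1, -1.9, 22.1]
finger_gap: 0.299
t 15.5667 ball clamp [0.0761 0.0695 0.2106] r 0.1535560113368329 lever 0.7738053758476702 F [-4.1 -1.9 22.1] gap 0.29868554295805055
0.1 [ 1.31  0.85 -0.05]
0.2 [ 2.66  1.5  -0.04]
0.3 [ 3.94  2.28 -0.04]
0.4 [ 5.14  3.18 -0.03]
0.5 [ 6.24  4.2  -0.03]
```

```bash
python3 -m creep '[[[0.3,0.6,0],0,2.8],[[0.3,0.6,0],0,2.8]]' 40
python3 l.py
```

```text
time_s: 15.73
position: [0.5096, 0.1653, 0.1814]
orientation: [[-0.996, 0.032, 0.082], [-0.082, 0.0, -0.997], [-0.032, -0.999, 0.002]]
contact_force: [0.2, 0.0, -1.2]
finger_gap: 0.325
t 15.7333 ball clamp [0.0698 0.0701 0.2001] r 0.1459685134089232 lever 0.8381446504434192 F [ 0.2  0.  -1.2] gap 0.3253716288776862
0.1 [1.52 0.21 0.01]
0.2 [2.83 0.94 0.02]
0.3 [4.06 1.79 0.02]
0.4 [5.2  2.77 0.02]
0.5 [6.24 3.85 0.02]
```

Run:
```python
from h import *
b,d=manip.snapshot("side"); cv2.imwrite("pics/i.png",cv2.resize(b[130:380,150:420],None,fx=2.2,fy=2.2))
```

```text
(no output)
```

View pics/i.png

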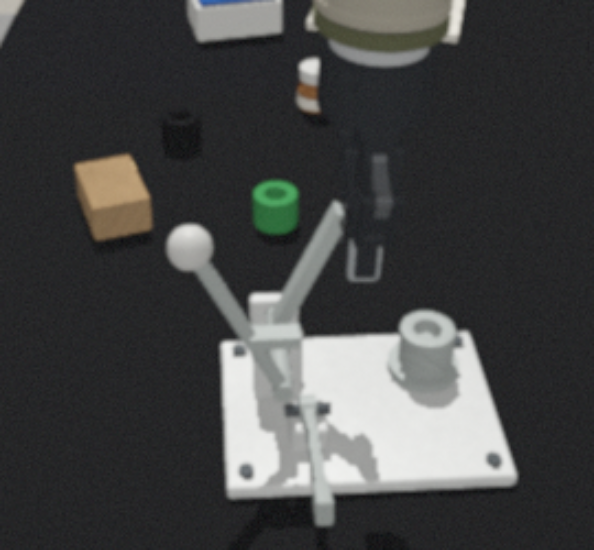

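The lever slipped from the grip and sprang back to rest: the ball is at crop (190,247) and the gripper at (365,260). The sleeve and catch are unaffected. I'll retry by hooking the ball from behind, with the fingers set narrower than the ball and the shank running in the gap between them.

```bash
python3 -m creep '[[[0,-3,0],0,2],[[0,-3,0],0,2],[[0,-3,0],0,2],[[0,-2,0],0,2],[[-3,0,-0.2],0,2]]' 100
python3 -m creep '[[[-3.5,0,-0.3],0,2],[[-3.5,0,-0.3],0,2],[[-3.5,0,0],0,2],[[-3,0,0],0,2],[[0,0,0],0,2]]'
python3 -c "
from h import *
go(*C(.235,.0695),.178,-1.485)"
```

```text
time_s: 16.2
position: [0.5332, 0.1701, 0.2935]
orientation: [[-0.996, 0.024, 0.085], [-0.085, -0.001, -0.996], [-0.024, -1.0, 0.003]]
contact_force: [0.5, 1.4, 1.6]
finger_gap: 0.233
time_s: 16.62
position: [0.6797, 0.1865, 0.2954]
orientation: [[-0.997, 0.027, 0.078], [-0.078, -0.003, -0.997], [-0.027, -1.0, 0.005]]
contact_force: [0.1, -0.2, -1.3]
finger_gap: 0.236
t 16.62 pos [0.6797 0.1865 0.2954] zang -1.4924 gap 0.236 F [ 0.1 -0.2 -1.3] tilt [-0.027 -1.     0.005]
  shift cm [ 0.97 11.72  0.65] turn -0.0074
```

```bash
python3 -m creep '[[[0.2,2,0.6],-0.007,2],[[0,2,0],0,2],[[0,2,0],0,2],[[0,2,0],0,2],[[0,0,0],0,2]]'
python3 -c "
from h import *
go(*C(.235,.0695),.178,-1.485)"
```

```text
time_s: 17.03
position: [0.6846, 0.1809, 0.2067]
orientation: [[-0.996, 0.022, 0.084], [-0.084, -0.0, -0.996], [-0.022, -1.0, 0.002]]
contact_force: [-1.0, -0.5, -0.6]
finger_gap: 0.236
t 17.03 pos [0.6846 0.1809 0.2067] zang -1.487 gap 0.236 F [-1.  -0.5 -0.6] tilt [-0.022 -1.     0.002]
  shift cm [1.17 2.85 0.1 ] turn -0.002
```

```bash
python3 -m creep '[[[0.4,1.2,0.1],0,2],[[0.4,1.2,0],0,2],[[0.4,0.5,0],0,2],[[0.5,0,0],0,2],[[0,0,0],0,2]]'
cat > l2.py <<'E'
from h import *
o=manip.get_obs(); R=np.array(o["orientation"]); p=o["position"]
c,s=np.cos(.086),np.sin(.086); d=p-np.array([.4455,.0895,0]); x=c*d[0]+s*d[1]; y=-s*d[0]+c*d[1]
bx=x-.0235; phi=np.arcsin(np.clip((bx-.125)/.15,-1,1))
print("t",round(float(o["time_s"]),2),"tcp clamp",np.round([x,y,p[2]],4),"lever if touching",round(.45-phi,3),"ball z",round(.065+.15*np.cos(phi),4),"F",np.round(o["contact_force"],1),"zang",np.arctan2(R[1,2],R[0,2]),"tilt",np.round(R[:,1],3))
E
python3 l2.py
```

```text
time_s: 17.45
position: [0.6683, 0.1787, 0.1765]
orientation: [[-0.996, 0.021, 0.083], [-0.083, 0.0, -0.997], [-0.021, -1.0, 0.001]]
contact_force: [0.8, -0.0, 1.1]
finger_gap: 0.231
t 17.45 tcp clamp [0.2297 0.0697 0.1765] lever if touching -0.122 ball z 0.1911 F [ 0.8 -0.   1.1] zang -1.4876629895813254 tilt [ 0.021  0.    -1.   ]
```

```bash
python3 -m creep '[[[1.2,-0.1,0],0,2],[[1.2,-0.2,0],0,2],[[1.2,-0.2,0],0,2],[[1.2,-0.2,0],0,2],[[1.2,-0.1,0],0,2]]'
python3 l2.py
python3 - <<'E'
from h import *
b,d=manip.snapshot("side"); cv2.imwrite("pics/j.png",cv2.resize(b[130:380,150:420],None,fx=2.2,fy=2.2))
E
```

```text
time_s: 17.87
position: [0.6146, 0.1734, 0.1921]
orientation: [[-0.996, 0.041, 0.08], [-0.08, 0.003, -0.997], [-0.041, -0.999, -0.0]]
contact_force: [4.7, 0.3, 2.3]
finger_gap: 0.233
t 17.87 tcp clamp [0.1757 0.0691 0.1921] lever if touching 0.268 ball z 0.2125 F [4.7 0.3 2.3] zang -1.491081788047599 tilt [ 0.041  0.003 -0.999]
```

View pics/j.png

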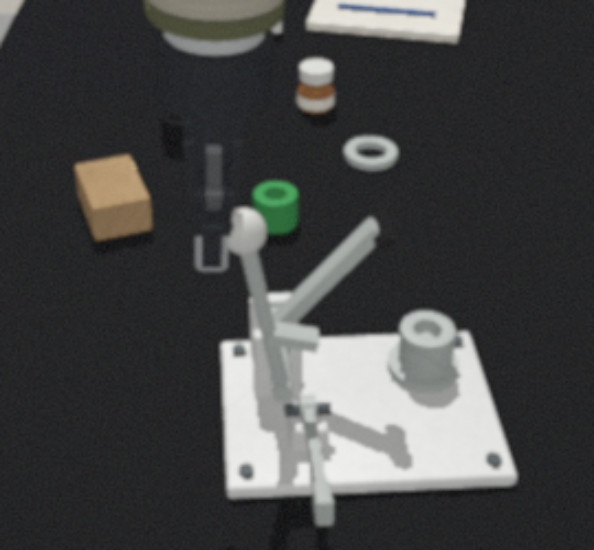

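The ball (245,232) sits against the fingers and the lever follows, so I'll continue.

```bash
python3 -m creep '[[[1.3,0,0],0,2],[[1.3,0.1,0],0,2],[[1.3,0.1,0],0,2],[[1.3,0.2,0],0,2],[[1.3,0.2,0],0,2]]'
python3 l2.py
```

```text
time_s: 18.33
position: [0.5577, 0.1686, 0.1948]
orientation: [[-0.995, 0.068, 0.077], [-0.077, 0.007, -0.997], [-0.068, -0.998, -0.001]]
contact_force: [5.2, -0.4, -0.3]
finger_gap: 0.232
t 18.33 tcp clamp [0.1185 0.0692 0.1948] lever if touching 0.651 ball z 0.212 F [ 5.2 -0.4 -0.3] zang -1.4938094285902024 tilt [ 0.068  0.007 -0.998]
```

```bash
python3 -m creep '[[[1.2,0.4,0],0,2],[[1.2,0.5,0],0,2],[[1.2,0.7,0],0,2],[[1.1,0.8,0],0,2]]'
python3 l2.py
```

```text
time_s: 18.67
position: [0.5199, 0.1654, 0.1767]
orientation: [[-0.993, 0.091, 0.075], [-0.075, 0.009, -0.997], [-0.091, -0.996, -0.002]]
contact_force: [3.9, -0.8, 4.6]
finger_gap: 0.235
t 18.67 tcp clamp [0.0806 0.0693 0.1767] lever if touching 0.92 ball z 0.1988 F [ 3.9 -0.8  4.6] zang -1.49549499940236 tilt [ 0.091  0.009 -0.996]
```

```bash
python3 -m creep '[[[1.2,0.6,0],0,2],[[1.2,0.6,0],0,2]]'
python3 l2.py
python3 -m creep '[[[0.9,0.5,0],0,2],[[0.6,0.3,0],0,2]]'
python3 l2.py
```

```text
time_s: 18.83
position: [0.501, 0.1638, 0.1664]
orientation: [[-0.992, 0.102, 0.074], [-0.074, 0.009, -0.997], [-0.102, -0.995, -0.002]]
contact_force: [7.4, -1.8, 1.7]
finger_gap: 0.233
t 18.83 tcp clamp [0.0617 0.0693 0.1664] lever if touching 1.067 ball z 0.1873 F [ 7.4 -1.8  1.7] zang -1.4962741658462528 tilt [ 0.102  0.009 -0.995]
time_s: 19.0
position: [0.4916, 0.1629, 0.1606]
orientation: [[-0.991, 0.115, 0.074], [-0.073, 0.011, -0.997], [-0.115, -0.993, -0.002]]
contact_force: [22.6, 0.0, 2.4]
finger_gap: 0.233
t 19.0 tcp clamp [0.0522 0.0692 0.1606] lever if touching 1.147 ball z 0.18 F [22.6  0.   2.4] zang -1.4966012655049665 tilt [ 0.115  0.011 -0.993]
```

```bash
python3 -m creep '[[[0.6,0.2,0],0,2]]'
python3 - <<'E'
from h import *
import runpy
for i in range(6):
    b,d=manip.snapshot("side")
    o=manip.get_obs(); print(o["time_s"],np.round(o["position"],4),np.round(o["contact_force"],1))
P,u,v=pts("side",d)
q=P[(np.hypot(P[:,0]-.4462,P[:,1]-.089)<.026)&(abs(P[:,2]-.056)<.010)]; print(len(q),np.median(q,0),cv2.minEnclosingCircle(q[:,:2].astype(np.float32)))
cv2.imwrite("pics/k.png",cv2.resize(b[130:380,150:420],None,fx=2.2,fy=2.2))
E
```

```text
time_s: 19.08
position: [0.4914, 0.1629, 0.1612]
orientation: [[-0.989, 0.128, 0.074], [-0.073, 0.014, -0.997], [-0.129, -0.992, -0.004]]
contact_force: [30.1, -0.1, -5.7]
finger_gap: 0.238
19.1333 [0.4913 0.1628 0.1613] [21.4  0.5 -3.8]
19.1833 [0.4913 0.1628 0.1614] [22.2  1.6 -3.8]
19.2333 [0.4913 0.1627 0.1614] [20.9 -0.3 -2.3]
19.2833 [0.4913 0.1628 0.1613] [21.9  1.2 -3.3]
19.3333 [0.4913 0.1628 0.1613] [21.1 -0.1 -2.6]
19.3833 [0.4913 0.1628 0.1613] [21.4 -0.8 -3.3]
359 [0.44340588 0.09972798 0.05555659] ((0.44647130370140076, 0.0898226797580719), 0.02541155368089676)
```

View pics/k.png

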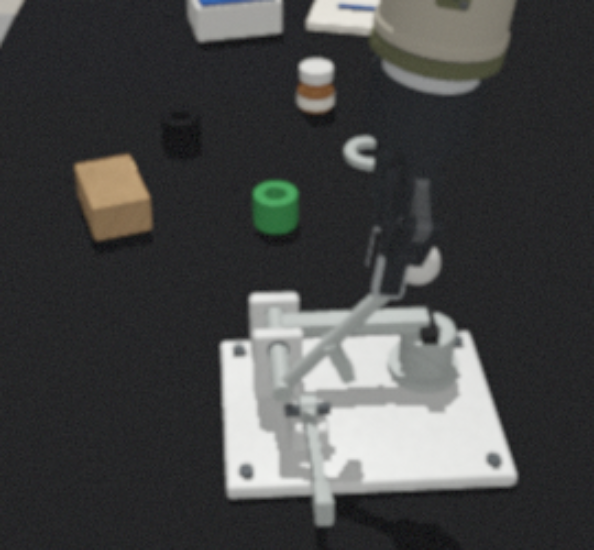

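The clamping arm is horizontal with its pad on the sleeve (crop 428,325). The catch lies to the side, and the fingers hold the ball (425,262) with a steady push of about 21 N, against roughly 8 N of spring. I'm handing the job in.

```bash
python3 -c "
from h import *
print(manip.job_done()); o=manip.get_obs(); print(o['time_s'],o['position'],o['contact_force'])"
```

```text
the job is handed in; nothing more can be done
None
the job is handed in; nothing more can be done
```

I handed the job in at about 19.4 s. The sleeve is on its seat, the catch is over to the side, and the robot was holding the lever pulled. The station reported no verdict.

- **Sleeve:** I set it over the post until it met the seat and let it go. Afterwards its top measured 54–55 mm above the table (the side and wrist cameras also read the base plate about 0.5–1 mm low), where 56 mm is fully seated. Its centre was within about 2 mm of the post by the side and wrist cameras. The top camera disagreed by about 1 cm, from a partial view of only 97 points. It had not moved visibly in the last picture.
- **Catch:** I pushed it over with closed fingers while the lever was still at rest, and the last picture shows it lying out to the side.
- **Lever:** My first try, gripping the ball from the sides, failed: it slipped out part-way and the lever sprang back to rest. I then hooked the ball from behind, with the fingers 2 cm apart and the shank in the gap between them, and pulled it down.
- **Last check:** The lever was at about 1.15 rad, worked out from the tool position. The push at the ball held steady at about 21 N for 0.3 s, well above the 8 N spring, and the last picture shows the pad on the sleeve. I could not measure the pad's force on the sleeve directly.
- **Bystanders:** The ring, jar and carton look unmoved in the last picture, though the gripper partly hides the ring.

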